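Clamp the rabbit's base under the ratchet hold-down

ROBOT

A 7-joint arm with a two-finger parallel gripper is mounted at the origin on the work surface. World frame = base frame: x ahead of the robot, y to its left, z up, the work surface at z = 0. Lengths are in mm, angles in rad, forces in N, time in s.
With the tool pointing down it reaches from about 400 to 750 mm from the base axis. Payload 19.5 kg.
Tool frame: the origin (TCP) lies midway between the tips of the shut fingers; the grasp point (between the pads) lies 19 mm behind it; z points along the fingers, y is the direction in which the jaws open and shut (so a half turn about z gives the same grasp; the last joint's range is limited). The gripper opens to 85 mm and grips with 20 to 120 N. Pads are 22 mm wide; open, the fingers measure 114 mm over their backs; the gripper's body (76 mm by 85 mm) begins 54 mm behind the grasp point. The pads swing forward as they close: fully open they stand 13 mm farther back than shut.
Start: joints at [-1.342, 0.707, -0.028, 1.485, 0.022, 0.951, -0.075], TCP at [153.802, 554.022, 231.268] pointing down, gripper open.
Joint ranges: [-2.71, 2.71], [-0.32, 2.16], [-1.57, 1.52], [0, 2.45], [-1.46, 4.6], [0, 2.02], [-2.83, 2.83]. Speed limits (rad/s): [1.89, 1.89, 2.57, 2.57, 3.01, 3.01, 3.01].

INTERFACE

Orientations are given as a unit quaternion [w, x, y, z].
In Python, from bench import telemetry, vision, ticket, spotter gives the robot as it stands.
- The arm moves only by the tool drive_tool, never from a script. Its argument "deltas" is a list of rows, each a list of 3 entries, a list of its own where there are three numbers: the shift along the tool's x, y, z in cm, then the turn, a rotation vector about the tool's x, y, z in rad, then the closure in counts, from 0 (fully open) to 255 (shut). In form: [[[dx, dy, dz], [rx, ry, rz], gripper], ...]. A call has 1 to 8 rows; each row shifts and turns the commanded pose from where the row before left it, along the tool's axes as they then stand; what a row does not reach is not made up. A row lasts 1/12 s, in which the tool goes at most 41.7 mm and 7.16 degrees, less where a joint would pass 70% of its speed; a pose out of reach is approached as far as the arm can. A call is refused whole if a number of a shift passes 4.17 or a number of a turn 0.125, either way. A call with a gripper value outside its range is refused whole. The fingers move at their own pace and stop on an object; "newtons" is the grip in N (left out, the last holds). Time passes only in rows, so rows that do not move let the fingers close. It gives the time, the measured TCP pose, the force and the opening at its end, in the units of the state.
- telemetry.state(): the state, without advancing time (a new reading comes with each control period).
- vision.read_camera(name): name is "scene" or "top" or "wrist"; returns a dict with "frame" (384x512x3 uint8, red, green, blue), "z_map" (384x512 float32, mm along the optical axis (not along the pixel's ray), 0 where there is no reading), "mtx" (3x3 intrinsics, pixels), "cam_to_world" (4x4, takes a point from camera to world coordinates). Camera axes: x right, y up, looking along -z (the intrinsics and any distortion apply to the point x, -y, -z); pixel columns grow to the right and rows downward; lengths in mm; the calibration is good to about 2 mm. The wrist camera is an equidistant fisheye: a pixel r from the principal point sees the ray r / f radians off the axis. A picture is of the moment at which its call begins.
- ticket.hand_in(): hands the job in, once; it reports no verdict.
Trained networks look in a picture, given as the dict that the camera call returned (one of the last four; its "shot" number tells which), for a name from the list of things; names that differ only in an ending like _2 or _b are one class to them, and where a whole thing is asked for, a point or a joint stands for the part that bears it (a point fixed in the world has none). Each returns a list of dicts, best first, with "score" (0 to 1); they miss things now and then, are a little off and sometimes report something else, mostly with a low value. They report only what shows in the picture. A call takes as long as a camera call. They do not tell look-alikes from the thing itself.
- spotter.search_frame(picture, thing): "location" ([column, row] in pixels, amid what is visible of it).
- spotter.silhouettes(picture, thing): "pixels" (384x512 bool, what is visible of it) and "location" ([column, row] in pixels, amid what is visible of it).
The state is a dict: "clock": time; "joints": joint angles; "joint_velocities": joint speeds; "effort": joint torques, N m; "position": TCP position; "eef_rot": TCP orientation; "contact_force": force on the tool from outside, world axes, zero at the start; "torque": the same for the moment, N m; "grip_width": finger opening in mm.
Only numpy, scipy, OpenCV 4.12 (cv2) and the standard library are available. Lean on these libraries where they do the work, as an engineer would, in place of code of your own. Each camera call takes 0.05 s, during which the arm holds its last target.

TASK

Raise the ratchet hold-down by its bronze knob until you feel it come up gently against its sprung stop, and let it settle back on its pawl. Then slide the free end of the rabbit's wooden base into the channel under the raised foot, gently home against the stop plate, and press the pawl's red tail down, without forcing it, until the foot has sunk all the way onto the base; let go of everything and leave the other things standing where they are.

Things in the scene. Friction and masses are not known exactly. Their poses are not given: they have to be found in the camera images.
- stand: Fixed green hold-down stand. Origin on the table (z=0) under the axis of the upright rail; x points from the channel's mouth to the rail (the base slides in along +x), z up. Green foot plate 130 x 110 mm, 18 mm high. Green post behind the rail, x=14 to 32 mm, 36 mm wide, top at z=183 mm.
- stop_plate (a point): Foot of the plate's front face (30 mm before the stand's origin), where the base comes home. Before it lies an aluminium channel, open above, on the table: 54 mm wide between strips 12 mm high, straight for 36 mm, then flared to about 74 mm wide at 56 mm before the plate.
- stop_rod (a point): Top of a thin upright rod beside the rail. On it sits a bronze stop collar with a red sprung buffer beneath, set by hand to a height that is not known: the rail's shoulder meets the buffer after 48 to 75 mm of rise from its lowest position. The buffer gives about 1 mm per 3 N, 9 mm at most; more than 20 N overloads it.
- rail: Upright steel rail of the hold-down, about 0.5 kg, sliding straight up and down along the stand's z, oil-damped (sinks at about 0.12 m/s when free). Its origin coincides with the stand's when the rail is at its lowest and rises with it. Teeth every 15 mm on the +y flank: it can always be pushed up (each tooth adds a few N for a moment as it passes the pawl) but comes down only to the next tooth, at rises of 0, 15, 30, 45, 60, 75 mm.
- knob (a point): Centre of the bronze knob on top of the rail: upright cylinder 22 mm across, 35 mm tall, z=222.5 mm above the table when the rail is at its lowest. 20 mm free beneath it.
- foot (a point): Centre of the underside of the rail's black rubber foot, 20 mm across, at x=-50 mm of the stand, hanging from an arm that ends at x=-60 mm; 5 mm above the table at the lowest position.
- pawl (a joint): Angle of the brass pawl in rad: 0 engaged, grows as its tail is pressed down; the nose is clear of the teeth from about 0.13, hard stop at 0.28. Springs back when let go. Its pivot lies 81 mm inward of the tail's centre, 18 mm lower. Pressing takes about 2 to 8 N, most at first, when the rail's weight and a still squeezed buffer bear on it; more than 20 N bends it.
- tail (a point): Centre of the top of the red pad, 26 x 28 mm, at the end of the pawl's tail; 100 mm to the +y side of the rail's axis, 78 mm above the table at rest. Press down from above: about 12 mm frees the rail, about 22 mm is the hard stop. It must be kept down until the rail has sunk.
- base: Loose wooden base 135 x 50 x 22 mm carrying a pink resin rabbit, about 0.22 kg together. Origin under the middle of the base; x points along it to the free end (tongue), z up. Held down at the end: the foot rests on the free end.
- tongue_end (a point): Middle of the lower edge of the base's free end (67.5 mm along x from the base's origin). Home when it meets the stop plate, 30 mm before the stand's origin.
- rabbit (a point): Middle of the rabbit's body, 37.5 mm behind the base's origin and 44 mm above the base's underside; the body is 42 mm long (x), 34 mm wide (y) and spans 22 to 64 mm above the table, head and ears up to 92 mm. A good place to grip, across its width.
- carousel: Bystander: glazed ceramic carousel, 110 mm across, 149 mm tall. Origin under its middle. Leave it alone.
- globe: Bystander: glass globe shell on a dark wooden foot, 92 mm across, 103 mm tall. Origin under its middle. Leave it alone.
- mailbox: Bystander: red tin mailbox figure on a post, 70 x 60 mm, 119 mm tall. Origin under its middle. Leave it alone.
- toggle_clamp: Bystander: small bronze toggle clamp on a dark wooden block 110 x 70 mm, about 90 mm tall, red handle. Origin under its middle. Leave it alone.
- glue_jar: Bystander: amber glue jar, 52 mm across, 65 mm tall. Origin under its middle. Leave it alone.
- brush_cup: Bystander: terracotta cup of brushes, 68 mm across, 165 mm tall with the brushes. Origin under its middle. Leave it alone.
- tape_roll: Bystander: yellow tape roll, 76 mm across, 24 mm tall, lying flat. Origin under its middle. Leave it alone.
Things that resemble listed ones, but are neither listed nor needed, are in the scene too. Leave any green or yellow look-alike of the base alone.

How it is judged:
By the outcome, as a careful person would: the job done as asked, in the order asked, and still so for the second after the job is handed in, with the robot touching nothing.
It also fails if it takes over 72 s, if anything falls off the work surface, if the arm or the gripper's body presses on something with over 40 N, if the wrist force passes 120 N, or if a joint passes its speed limit or range.

## Working session

There is one attempt and no reset: what is moved stays moved. The work goes in short steps, Python scripts to look and compute and a tool call to move; the robot and the scene stay as the last step left them, time stands still between calls to the robot, and variables do not carry over. Pictures are saved under pics/ and viewed, and the job is handed in when it is done.

Besides the shell and the picture viewer there is one more tool, called after "Call:" by a JSON object that holds its "fn" and its "kwargs". drive_tool: Moves the arm, as the interface text tells. Its arguments: {"type":"object","properties":{"deltas":{"type":"array","items":{"type":"array"}},"newtons":{"type":"number"}},"required":["deltas"]}

```bash
ls; mkdir -p pics; cat > h.py <<'E'
import numpy as np, cv2
from bench import telemetry, vision, ticket, spotter
def save(p,n): cv2.imwrite(f'pics/{n}.png',cv2.cvtColor(p['frame'],cv2.COLOR_RGB2BGR))
def cloud(p):
    z=p['z_map'];K=p['mtx'];h,w=z.shape
    u,v=np.meshgrid(np.arange(w),np.arange(h))
    X=(u-K[0,2])/K[0,0]*z;Y=(v-K[1,2])/K[1,1]*z
    P=np.stack([X,-Y,-z,np.ones_like(z)],-1)@p['cam_to_world'].T
    P=P[...,:3].copy();P[z<=0]=np.nan
    return P
E
python3 - <<'E'
from h import *
np.set_printoptions(precision=1,suppress=True)
print(telemetry.state())
for c in ['scene','top']:
    p=vision.read_camera(c);save(p,c+'0');np.savez(f'{c}0.npz',**{k:p[k] for k in ['frame','z_map','mtx','cam_to_world']})
    P=cloud(p);print(c,p['cam_to_world'],p['mtx'])
    for t in ['stand','rail','knob','foot','tail','base','rabbit','tongue_end','stop_plate','stop_rod']:
        for r in spotter.search_frame(p,t)[:3]:
            l=np.array(r['location']);print(t,round(r['score'],2),l,P[int(l[1]),int(l[0])])
E
```

```text
pics
{'clock': 0.0, 'joints': array([-1.3,  0.7, -0. ,  1.5,  0. ,  1. , -0.1]), 'joint_velocities': array([-0., -0.,  0., -0., -0., -0., -0.]), 'effort': array([ -0. , -88.3,   1.2, -23.6,   0. ,   0. ,   0. ]), 'position': array([153.8, 553.8, 230.8]), 'eef_rot': array([-0. ,  0.1,  1. , -0. ]), 'contact_force': array([-0.5,  0.9,  0.2]), 'torque': array([ 0., -0., -0.]), 'grip_width': 85.37245974552275}
scene [[  -0.7   -0.5    0.5 1107.4]
 [   0.7   -0.5    0.5  460.3]
 [  -0.     0.7    0.7  950.7]
 [   0.     0.     0.     1. ]] [[364.3   0.  252.3]
 [  0.  364.3 198.3]
 [  0.    0.    1. ]]
stand 0.62 [257.3 265.5] [678.7  58.5  18.9]
rail 0.63 [268.8 226.5] [647.3  67.7 185.2]
rail 0.6 [220.5 152.8] [ 423.1 -382.6   41.5]
knob 0.77 [270.6 227.9] [535.7 -18.6   2.1]
foot 0.72 [268.2 228.1] [646.4  67.3 175.4]
tail 0.75 [281.9 263. ] [650.2 124.6  69.9]
base 0.83 [272.1 326.2] [785.9 215.6  18.7]
base 0.79 [251.  218.1] [563.8 -78.6  22.6]
base 0.62 [266.3 179.5] [ 407.9 -156.1   39.9]
rabbit 0.81 [271.4 326.8] [788.1 214.   19.7]
rabbit 0.75 [250.5 213.7] [552.3 -94.6  25.2]
r
[... 588 characters left out ...]
il 0.66 [212.5 177.9] [639.9  65.7  79.8]
knob 0.87 [215.8 178. ] [638.5  57.7  73.2]
foot 0.61 [213.6 175.4] [638.   60.3 110.6]
tail 0.55 [186.5 172.6] [675.1 149.9   3.8]
base 0.96 [268.5 208.2] [558.8 -92.1  21.1]
base 0.67 [165.6 133. ] [792.5 211.8  20.7]
base 0.66 [306.  266.7] [ 389.9 -195.5   24.7]
rabbit 0.94 [302.1 266.8] [ 389.5 -182.5   39.1]
rabbit 0.84 [269.5 209.4] [556.3 -95.1  17.8]
rabbit 0.57 [165.4 134.5] [787.9 210.9  24.9]
tongue_end 0.91 [306.2 266.4] [ 389.9 -195.5   24.7]
tongue_end 0.84 [269.  207.7] [560.9 -94.9  25.7]
tongue_end 0.75 [167.9 135.6] [773.6 198.8  57.2]
stop_plate 0.93 [220.8 169.4] [641.9  37.7 159.9]
stop_rod 0.95 [218.2 168.6] [659.1  46.9 105.1]
```

View pics/scene0.png

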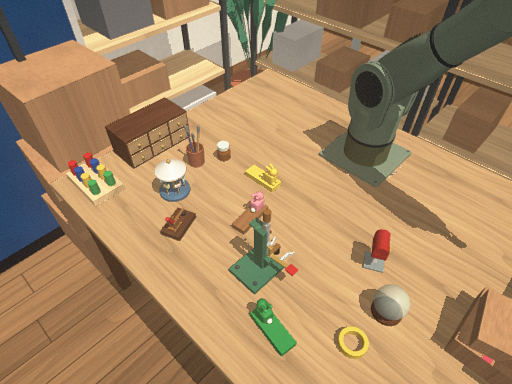

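View pics/top0.png

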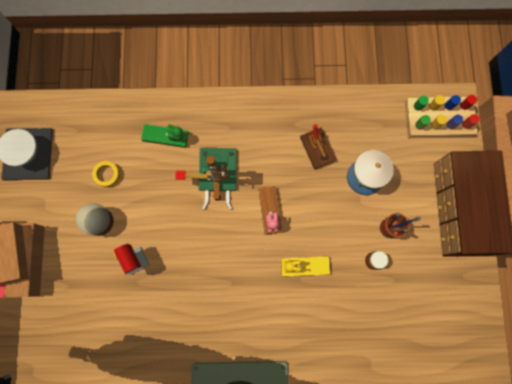

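```bash
python3 - <<'E'
import cv2
a=cv2.imread('pics/scene0.png')[130:360,180:340];cv2.imwrite('pics/s1.png',cv2.resize(a,None,fx=2.6,fy=2.6,interpolation=3) if 0 else cv2.resize(a,(417,600),interpolation=2))
a=cv2.imread('pics/top0.png')[110:300,140:340];cv2.imwrite('pics/t1.png',cv2.resize(a,(630,600),interpolation=2))
E
```

```text
(no output)
```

View pics/s1.png

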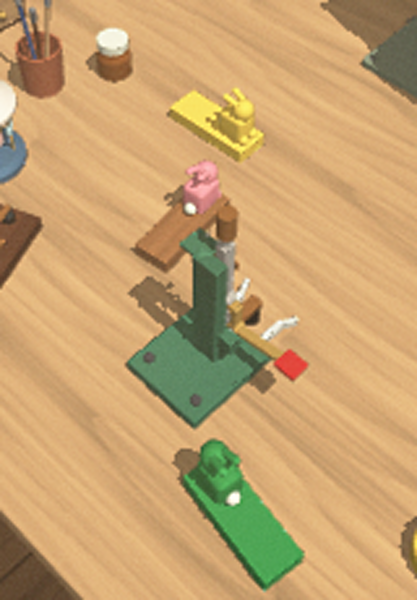

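View pics/t1.png

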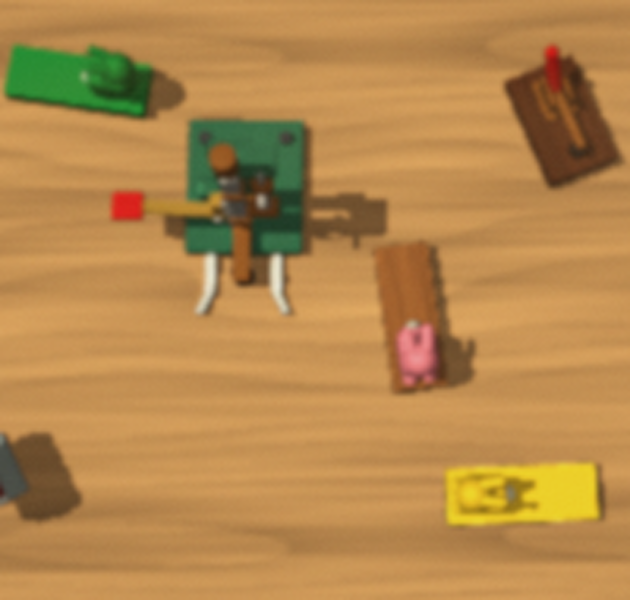

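The scene view shows the stand at about (257,265), the red tail at (291,269) and the pink rabbit's base at (252,215). The green look-alike is at (272,327) and the yellow one at (265,177). In the top view the stand's x runs roughly along world +x, with the tail to the left at (181,175). Next I'll measure poses from depth.

```bash
cat > m.py <<'E'
from h import *
np.set_printoptions(precision=1,suppress=True)
C=[];R=[];S=[]
for i,c in enumerate(['scene','top']):
    d=dict(np.load(f'{c}0.npz'));P=cloud(d)
    hsv=cv2.cvtColor(d['frame'],cv2.COLOR_RGB2HSV)
    C.append(P.reshape(-1,3));R.append(hsv.reshape(-1,3).astype(int));S.append(np.full(P.shape[0]*P.shape[1],i))
C=np.vstack(C);R=np.vstack(R);S=np.hstack(S)
def sel(x,y,z,extra=True): return (C[:,0]>x[0])&(C[:,0]<x[1])&(C[:,1]>y[0])&(C[:,1]<y[1])&(C[:,2]>z[0])&(C[:,2]<z[1])&extra
H,Sa,V=R.T
green=(H>60)&(H<100)&(Sa>80)
for s in (0,1):
    print('cam',s,'table z',np.nanmedian(C[sel((450,600),(-40,150),(-20,20),S==s)][:,2]))
    m=sel((560,760),(-40,150),(10,26),green&(S==s)); q=C[m];print('plate',m.sum(),q.mean(0),cv2.minAreaRect(q[:,:2].astype(np.float32)),np.percentile(q[:,2],[10,50,90]))
    m=sel((560,760),(-40,150),(172,195),green&(S==s)); q=C[m];print('post',m.sum(),cv2.minAreaRect(q[:,:2].astype(np.float32)),np.percentile(q[:,2],[10,50,90]))
    m=sel((560,760),(-40,150),(225,300),S==s); q=C[m];print('knob',m.sum(),q.min(0),q.max(0),np.median(q,0))
    red=((H<6)|(H>174))&(Sa>150)
    m=sel((560,760),(90,200),(50,110),red&(S==s)); q=C[m];print('tail',m.sum(),cv2.minAreaRect(q[:,:2].astype(np.float32)),np.percentile(q[:,2],[10,50,90]))
    m=sel((470,640),(-160,-40),(15,30),S==s); q=C[m];print('base',m.sum(),cv2.minAreaRect(q[:,:2].astype(np.float32)),np.percentile(q[:,2],[10,50,90]))
    m=sel((470,640),(-160,-40),(32,100),S==s); q=C[m];print('rabbit',m.sum(),cv2.minAreaRect(q[:,:2].astype(np.float32)),np.percentile(q[:,2],[10,50,98]))
    m=sel((520,640),(0,120),(6,18),(S==s)&(Sa<70)); q=C[m];print('strips',m.sum()); print(q[np.argsort(q[:,1])][::max(1,len(q)//14)])
E
python3 m.py
```

```text
cam 0 table z -0.08527460715492907
plate 187 [701.8  74.3  17.7] ((688.6058349609375, 60.272735595703125), (107.40210723876953, 113.5279541015625), 88.93278503417969) [15.3 17.7 19.7]
post 4 ((667.8043823242188, 36.13262939453125), (32.21651840209961, 17.51361846923828), 73.80252838134766) [181.  182.7 183.8]
knob 67 [637.7  50.1 225.6] [658.5  71.3 242.7] [649.8  63.3 238.6]
tail 84 ((650.3776245117188, 160.8654022216797), (25.84497833251953, 27.28730010986328), 0.8164822459220886) [75.1 77.7 80. ]
base 366 ((554.4365234375, -92.19303894042969), (137.30108642578125, 52.56734085083008), 7.082086086273193) [19.  21.5 24.1]
rabbit 218 ((520.8031616210938, -95.77391052246094), (51.42076110839844, 34.29653549194336), 7.130271911621094) [37.  61.6 91. ]
strips 63
[[561.9  22.1  10.6]
 [560.4  25.   11.8]
 [584.2  29.3  12.7]
 [577.5  31.7  13.7]
 [580.8  34.9   9.3]
 [587.8  90.5  12.9]
 [607.9  91.7  14.1]
 [608.7  92.7  10.5]
 [577.3  93.8  10.6]
 [602.1  94.9  11.1]
 [589.5  96.2   9.8]
 [604.2  96.8  10. ]
 [568.3  98.2  11. ]
 [571.1 100.6  10.9]
 [569.7 103.8   7.3]
 [639.5 115.7  1
[... 391 characters left out ...]
0 ((649.0440063476562, 156.06724548339844), (24.183853149414062, 21.941068649291992), 88.82000732421875) [75.1 79.3 81.9]
base 581 ((554.0400390625, -96.91547393798828), (135.5917205810547, 49.979705810546875), 6.475131511688232) [19.4 22.6 25.9]
rabbit 204 ((518.642578125, -101.00418853759766), (53.00565719604492, 33.86078643798828), 1.6786490678787231) [39.2 79.6 93. ]
strips 100
[[565.4  18.8  10.8]
 [615.4  24.1  15.7]
 [585.8  24.4  13.6]
 [571.7  24.7   9.1]
 [582.8  27.3  13.9]
 [580.7  27.6   9.1]
 [592.1  30.3  12.8]
 [580.4  85.7  16.5]
 [605.2  86.2  11.6]
 [574.7  88.7  15.3]
 [581.2  89.   12.5]
 [595.4  91.6  16.4]
 [578.   91.8  13.5]
 [575.8  92.3   9.2]
 [566.1  97.5  14.7]]
```

```bash
cat >> h.py <<'E'
from scipy.spatial.transform import Rotation as Ro
def where():
    s=telemetry.state();q=s['eef_rot'];return s,s['position'],Ro.from_quat([q[1],q[2],q[3],q[0]])
def plan(target,yaw):
    """yaw: world angle of tool y-axis minus 90deg; tool pointing down, tool x = -x'"""
    s,p,R=where()
    Rt=Ro.from_matrix(np.array([[-np.cos(yaw),-np.sin(yaw),0],[-np.sin(yaw),np.cos(yaw),0],[0,0,-1]]))
    print('clock',s['clock'],'pos',p,'f',s['contact_force'],'w',s['grip_width'])
    print('shift now-tool cm',R.inv().apply(np.array(target)-p)/10,'shift target-tool cm',Rt.inv().apply(np.array(target)-p)/10,'turn',(R.inv()*Rt).as_rotvec())
E
cat > m2.py <<'E'
from m import *
print('-----')
for s in (0,1):
    for z0 in range(90,300,15):
        m=sel((560,720),(-10,110),(z0,z0+15),S==s); q=C[m]
        m2=sel((560,720),(0,48),(z0,z0+15),(S==s)&~green); 
        if m.sum(): print(s,z0,m.sum(),q.min(0),q.max(0),'nongreen y<48:',m2.sum(),np.median(C[m2],0) if m2.sum() else '')
E
python3 m2.py | sed -n '/-----/,$p'
python3 -c "
from h import *
plan([646,59,300],-0.023)"
```

```text
-----
0 90 70 [639.8  43.6  90.4] [679.4  84.8 105. ] nongreen y<48: 4 [677.4  44.9 100.3]
0 105 52 [639.4  44.4 105.1] [680.1  79.  119.8] nongreen y<48: 2 [677.   44.5 112.7]
0 120 55 [640.2  44.3 120.2] [679.6  79.  134.5] nongreen y<48: 4 [677.2  44.7 128.1]
0 135 52 [635.5  44.5 135.6] [679.4  78.4 149.8] nongreen y<48: 3 [678.1  45.5 143.2]
0 150 55 [626.2  32.4 150.2] [679.5  79.  164.9] nongreen y<48: 5 [677.3  44.8 154.8]
0 165 74 [641.2  23.3 165.1] [680.   78.8 180. ] nongreen y<48: 8 [674.2  39.3 178. ]
0 180 193 [638.1  21.5 180.1] [678.8  78.4 194.5] nongreen y<48: 84 [660.6  35.1 182.6]
0 195 9 [647.1  60.3 195.2] [656.1  70.7 209.3] nongreen y<48: 0 
0 210 30 [642.2  55.8 210.3] [658.5  71.4 224.5] nongreen y<48: 0 
0 225 50 [637.7  50.1 225.6] [658.5  71.3 239.9] nongreen y<48: 0 
0 240 17 [638.5  53.4 240.2] [657.2  71.  242.7] nongreen y<48: 0 
1 90 36 [638.   27.7  91. ] [660.9  81.1 104.9] nongreen y<48: 4 [644.6  29.4  98.9]
1 105 15 [637.7  29.8 105.1] [659.7  69.  119.6] nongreen y<48: 3 [659.1  46.3 113.6]
1 120 2 [638.3  59.4 120.9] [660.5  72.9 123.1] nongr
[... 291 characters left out ...]
17.7 180.4] [677.1  72.6 193.9] nongreen y<48: 18 [646.5  32.3 182.5]
1 195 2 [639.5  47.4 204.5] [643.6  49.5 209.9] nongreen y<48: 1 [643.6  47.4 204.5]
1 210 13 [634.9  45.9 211.3] [646.4  64.5 224.5] nongreen y<48: 3 [645.8  46.5 215.4]
1 225 40 [635.2  47.1 225.7] [655.   67.1 239.8] nongreen y<48: 4 [643.7  47.3 236.7]
1 240 30 [636.  47. 240.] [654.1  66.5 243.2] nongreen y<48: 1 [649.2  47.  240.2]
clock 1.1 pos [153.80760909 554.01439849 231.27395728] f [ 0.05668677  0.36419543 -0.09524611] w 85.36960266339929
shift now-tool cm [-60.66674985 -34.53330836  -6.86693599] shift target-tool cm [-50.34465391 -48.3564046   -6.87260427] turn [-1.19264674e-04  1.25454584e-05 -2.47778536e-01]
```

Call:
{"fn": "drive_tool", "kwargs": {"deltas": [[[0,0,-2],[0,0,-0.124],0],[[0,0,-2],[0,0,-0.124],0],[[-2.5,-2.4,-2],[0,0,0],0],[[-2.5,-2.4,-0.9],[0,0,0],0],[[-2.5,-2.4,0],[0,0,0],0],[[-2.5,-2.4,0],[0,0,0],0],[[-2.5,-2.4,0],[0,0,0],0],[[-2.5,-2.4,0],[0,0,0],0]]}}

```text
clock: 1.77
position: [301.4, 405.3, 300.4]
eef_rot: [0.0, 0.011, 1.0, 0.0]
contact_force: [1.2, -0.2, -0.3]
grip_width: 85.2
```

Call:
{"fn": "drive_tool", "kwargs": {"deltas": [[[-2.5,-2.4,0],[0,0,0],0],[[-2.5,-2.4,0],[0,0,0],0],[[-2.5,-2.4,0],[0,0,0],0],[[-2.5,-2.4,0],[0,0,0],0],[[-2.5,-2.4,0],[0,0,0],0],[[-2.5,-2.4,0],[0,0,0],0],[[-2.5,-2.4,0],[0,0,0],0],[[-2.5,-2.4,0],[0,0,0],0]]}}

```text
clock: 2.43
position: [497.1, 208.7, 300.4]
eef_rot: [0.0, 0.011, 1.0, 0.0]
contact_force: [-0.5, 0.9, 0.7]
grip_width: 85.1
```

```bash
python3 -c "
from h import *
plan([646,59,300],-0.023)"
```

```text
clock 2.4333 pos [497.08161078 208.65857513 300.42062403] f [-0.4956338   0.89007589  0.65900585] w 85.10905108478683
shift now-tool cm [-15.22959957 -14.6219994    0.04424107] shift target-tool cm [-15.23208458 -14.61941712   0.0420624 ] turn [3.81006938e-05 1.79617628e-04 1.69435103e-04]
```

Call:
{"fn": "drive_tool", "kwargs": {"deltas": [[[-2.5,-2.4,0],[0,0,0],0],[[-2.5,-2.4,0],[0,0,0],0],[[-2.5,-2.4,0],[0,0,0],0],[[-2.5,-2.4,0],[0,0,0],0],[[-2.5,-2.4,0],[0,0,0],0],[[0,0,0],[0,0,0],0],[[0,0,0],[0,0,0],0]]}}

```text
clock: 3.02
position: [618.8, 85.8, 299.6]
eef_rot: [-0.0, 0.013, 1.0, -0.0]
contact_force: [0.3, 2.1, 0.1]
grip_width: 85.8
```

```bash
python3 - <<'E'
from h import *
p=vision.read_camera('wrist');save(p,'w0');np.savez('w0.npz',**{k:p[k] for k in ['frame','z_map','mtx','cam_to_world']})
np.set_printoptions(precision=3,suppress=True)
print(p['mtx'],p['cam_to_world'])
plan([646,59,300],-0.023)
E
```

```text
[[297.319   0.    256.746]
 [  0.    297.319 190.193]
 [  0.      0.      1.   ]] [[  0.026  -0.959  -0.282 546.171]
 [  1.      0.025   0.008  87.512]
 [ -0.001  -0.282   0.959 441.47 ]
 [  0.      0.      0.      1.   ]]
clock 3.0667 pos [618.203  87.251 299.96 ] f [-0.034  0.347 -0.475] w 85.480540025183
shift now-tool cm [-2.845 -2.759 -0.006] shift target-tool cm [-2.844 -2.76  -0.004] turn [ 0.    -0.001 -0.   ]
```

View pics/w0.png

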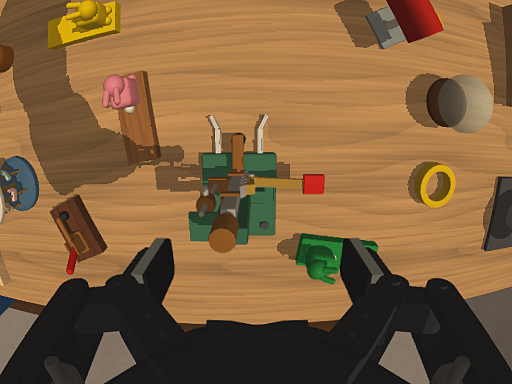

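The wrist view shows the knob at about (223,237), the red tail at (313,184), the channel strips at (215,135) and (262,135), and the pink rabbit at (120,90) with its base. I'll compute positions from this view as a third estimate.

```bash
cat >> h.py <<'E'
def wcloud(p):
    z=p['z_map'];K=p['mtx'];h,w=z.shape
    u,v=np.meshgrid(np.arange(w),np.arange(h))
    a=(u-K[0,2])/K[0,0];b=(v-K[1,2])/K[1,1];th=np.hypot(a,b)+1e-9
    k=np.tan(th)/th
    P=np.stack([a*k*z,-b*k*z,-z,np.ones_like(z)],-1)@p['cam_to_world'].T
    P=P[...,:3].copy();P[z<=0]=np.nan
    return P
E
cat > mw.py <<'E'
import sys
from h import *
np.set_printoptions(precision=1,suppress=True)
d=dict(np.load(sys.argv[1]));P=wcloud(d)
C=P.reshape(-1,3);H,Sa,V=cv2.cvtColor(d['frame'],cv2.COLOR_RGB2HSV).reshape(-1,3).astype(int).T
def sel(x,y,z,e=True): return (C[:,0]>x[0])&(C[:,0]<x[1])&(C[:,1]>y[0])&(C[:,1]<y[1])&(C[:,2]>z[0])&(C[:,2]<z[1])&e
def rect(n,m):
    q=C[m]
    if len(q)>3: print(n,len(q),*[np.round(v,1) for v in cv2.minAreaRect(q[:,:2].astype(np.float32))],'min',q.min(0),'max',q.max(0))
green=(H>60)&(H<100)&(Sa>80);red=((H<6)|(H>174))&(Sa>150);grey=Sa<70
print('table',np.nanmedian(C[sel((480,540),(0,100),(-20,20))][:,2]))
rect('knobtop',sel((600,700),(20,100),(234,330)))
rect('plate',sel((560,760),(-40,150),(12,24),green))
rect('post',sel((560,760),(-40,150),(176,190),green))
rect('tail',sel((560,760),(90,200),(60,100),red))
rect('base',sel((400,680),(-180,120),(17,27),(H<20)&(Sa>100)&~red))
rect('basew',sel((470,640),(-160,-40),(17,27)))
rect('rabbit',sel((470,640),(-160,-40),(32,60)))
m=sel((540,640),(0,120),(6,17),grey)
rect('stripL',m&(C[:,1]>60));rect('stripR',m&(C[:,1]<60))
E
python3 mw.py w0.npz
```

```text
table -0.6828646255324884
knobtop 1334 [629.4  50.5] [55.1 21.6] 25.6 min [605.1  29.1 234.2] max [655.   68.2 330. ]
plate 2332 [678.4  56.8] [108.2 127.8] 88.4 min [613.5   3.5  12. ] max [743.6 111.7  19.9]
post 780 [659.   47.3] [56.5 31.1] 85.5 min [642.7  18.9 176.3] max [676.   74.9 184. ]
tail 410 [646.7 157.6] [27.4 24.9] 89.2 min [634.1 143.8  70.8] max [659.2 171.3  79.5]
base 1959 [583.7 -52.2] [211.4 131.1] 54.2 min [ 482.5 -122.3   17. ] max [649.8  66.7  26. ]
basew 1951 [552.  -95.4] [135.   51.4] 6.8 min [ 482.5 -122.3   17. ] max [621.4 -62.6  23.9]
rabbit 354 [518.1 -90.6] [23.3 53.9] 73.6 min [ 489.5 -108.    32.1] max [544.  -81.3  60. ]
stripL 189 [598.9  80.9] [29.2 84.3] 80.8 min [559.1  67.5   8.8] max [639.7 101.4  16.8]
stripR 210 [585.7  27. ] [57.1 12.6] 6.9 min [557.7  17.6   6.4] max [614.   32.5  13.4]
```

```bash
cat > a.py <<'E'
import sys;sys.argv=['x','w0.npz']
from mw import *
print('---')
rect('k',sel((600,700),(30,90),(234,246)))
rect('k2',sel((600,700),(30,90),(210,246),(H<20)&(Sa>100)))
# strips profile
m=sel((555,625),(5,112),(8,17),grey); q=C[m]
for x0 in range(555,625,8):
    r=q[(q[:,0]>=x0)&(q[:,0]<x0+8)]
    a=r[r[:,1]<58][:,1];b=r[r[:,1]>75][:,1]
    print(x0,len(a),np.round([a.min(),a.max()],1) if len(a) else '',len(b),np.round([b.min(),b.max()],1) if len(b) else '')
plan([646,59,300],-0.023)
E
python3 a.py | sed -n '/---/,$p'
```

```text
---
k 603 [644.6  57.9] [21.2 20.8] 12.5 min [633.7  47.4 234.2] max [655.   68.2 241.1]
k2 882 [644.3  58.3] [21.2 21.3] 75.3 min [633.3  47.4 210. ] max [655.   68.6 241.1]
555 14 [17.6 23.4] 9 [ 97.1 101.4]
563 23 [18.9 27.4] 27 [ 92.5 101.3]
571 29 [23.  31.5] 23 [88.  96.8]
579 27 [25.1 32.4] 28 [87.8 93.7]
587 35 [24.9 32.4] 25 [87.6 93.6]
595 31 [24.4 32.1] 30 [87.4 93.4]
603 28 [24.1 31.7] 25 [87.2 93.2]
611 15 [24.  31.5] 20 [87.1 93. ]
619 0  0 
clock 3.0667 pos [618.2  87.3 300. ] f [-0.   0.3 -0.5] w 85.480540025183
shift now-tool cm [-2.8 -2.8 -0. ] shift target-tool cm [-2.8 -2.8 -0. ] turn [ 0. -0. -0.]
```

Call:
{"fn": "drive_tool", "kwargs": {"deltas": [[[-1.35,-1.4,0],[0,0,0],0],[[-1.4,-1.45,0],[0,0,0],0],[[0,0,2.5],[0,0,0],0],[[0,0,2.5],[0,0,0],0],[[0,0,2.5],[0,0,0],0],[[0,0,1.9],[0,0,0],0],[[0,0,0],[0,0,0],0]]}}

```text
clock: 3.65
position: [643.3, 59.3, 203.3]
eef_rot: [-0.002, 0.011, 1.0, -0.0]
contact_force: [0.2, 0.4, 0.2]
grip_width: 85.7
```

```bash
python3 - <<'E'
from h import *
p=vision.read_camera('wrist');save(p,'w1')
plan([645,58.2,206],-0.024)
E
```

```text
clock 3.7 pos [644.22223792  59.13970397 205.63297231] f [0.58751187 0.14539132 1.41462471] w 85.47058437483587
shift now-tool cm [-0.07969031 -0.09228251 -0.03687899] shift target-tool cm [-0.08000888 -0.09207688 -0.03670277] turn [-0.00011562 -0.00234043  0.0025219 ]
```

View pics/w1.png

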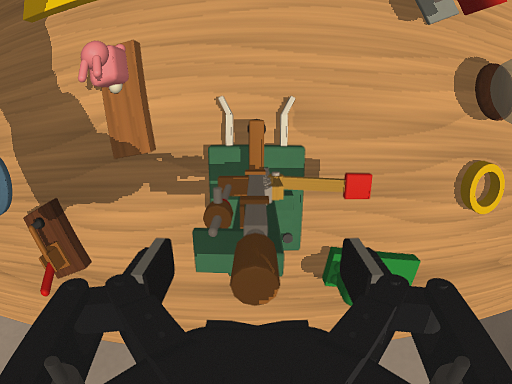

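The knob at (255,270) is centred between the pads, so I'll close gently.

Call:
{"fn": "drive_tool", "kwargs": {"deltas": [[[0,0,0],[0,0,0],120],[[0,0,0],[0,0,0],150],[[0,0,0],[0,0,0],170],[[0,0,0],[0,0,0],190],[[0,0,0],[0,0,0],210],[[0,0,0],[0,0,0],230],[[0,0,0],[0,0,0],230],[[0,0,0],[0,0,0],230]], "newtons": 40}}

```text
clock: 4.37
position: [645.3, 58.3, 206.9]
eef_rot: [0.0, 0.011, 1.0, 0.0]
contact_force: [-1.4, 0.2, 4.4]
grip_width: 21.1
```

Call:
{"fn": "drive_tool", "kwargs": {"deltas": [[[0,0,-0.5],[0,0,0],230],[[0,0,-0.5],[0,0,0],230],[[0,0,-0.5],[0,0,0],230],[[0,0,-0.5],[0,0,0],230],[[0,0,-0.5],[0,0,0],230],[[0,0,-0.5],[0,0,0],230],[[0,0,-0.5],[0,0,0],230],[[0,0,0],[0,0,0],230]]}}

```text
clock: 5.03
position: [645.2, 58.3, 242.4]
eef_rot: [0.0, 0.011, 1.0, 0.0]
contact_force: [2.1, 0.5, -4.2]
grip_width: 20.8
```

Call:
{"fn": "drive_tool", "kwargs": {"deltas": [[[0,0,-0.3],[0,0,0],230],[[0,0,-0.3],[0,0,0],230],[[0,0,-0.3],[0,0,0],230],[[0,0,0],[0,0,0],230]]}}

```text
clock: 5.37
position: [645.2, 58.3, 250.8]
eef_rot: [0.0, 0.011, 1.0, 0.0]
contact_force: [2.6, 1.8, -2.8]
grip_width: 21.0
```

Call:
{"fn": "drive_tool", "kwargs": {"deltas": [[[0,0,-0.15],[0,0,0],230],[[0,0,-0.15],[0,0,0],230],[[0,0,0],[0,0,0],230]]}}

```text
clock: 5.62
position: [645.2, 58.2, 253.6]
eef_rot: [0.0, 0.011, 1.0, 0.0]
contact_force: [3.2, 1.4, -4.6]
grip_width: 20.7
```

Call:
{"fn": "drive_tool", "kwargs": {"deltas": [[[0,0,-0.15],[0,0,0],230],[[0,0,-0.15],[0,0,0],230],[[0,0,0],[0,0,0],230]]}}

```text
clock: 5.87
position: [645.2, 58.3, 256.5]
eef_rot: [0.0, 0.011, 1.0, 0.0]
contact_force: [4.8, 2.1, -4.6]
grip_width: 20.7
```

Call:
{"fn": "drive_tool", "kwargs": {"deltas": [[[0,0,-0.15],[0,0,0],230],[[0,0,-0.15],[0,0,0],230],[[0,0,0],[0,0,0],230]]}}

```text
clock: 6.12
position: [645.1, 58.2, 259.4]
eef_rot: [-0.0, 0.011, 1.0, 0.0]
contact_force: [3.9, 2.2, -4.3]
grip_width: 21.0
```

Call:
{"fn": "drive_tool", "kwargs": {"deltas": [[[0,0,-0.15],[0,0,0],230],[[0,0,0],[0,0,0],230]]}}

```text
clock: 6.28
position: [645.1, 58.2, 260.9]
eef_rot: [0.0, 0.011, 1.0, -0.0]
contact_force: [3.2, 2.5, -5.1]
grip_width: 20.9
```

Call:
{"fn": "drive_tool", "kwargs": {"deltas": [[[0,0,-0.15],[0,0,0],230],[[0,0,-0.05],[0,0,0],230],[[0,0,0],[0,0,0],230]]}}

```text
clock: 6.53
position: [645.2, 58.2, 262.9]
eef_rot: [0.0, 0.011, 1.0, -0.0]
contact_force: [4.0, 2.1, -4.7]
grip_width: 21.1
```

Call:
{"fn": "drive_tool", "kwargs": {"deltas": [[[0,0,-0.15],[0,0,0],230],[[0,0,-0.05],[0,0,0],230],[[0,0,0],[0,0,0],230]]}}

```text
clock: 6.78
position: [645.1, 58.2, 264.8]
eef_rot: [0.0, 0.011, 1.0, -0.0]
contact_force: [4.6, 2.6, -6.5]
grip_width: 21.0
```

Call:
{"fn": "drive_tool", "kwargs": {"deltas": [[[0,0,-0.1],[0,0,0],230],[[0,0,0],[0,0,0],230]]}}

```text
clock: 6.95
position: [645.1, 58.2, 265.6]
eef_rot: [-0.0, 0.011, 1.0, -0.0]
contact_force: [5.4, 2.7, -8.6]
grip_width: 21.1
```

Call:
{"fn": "drive_tool", "kwargs": {"deltas": [[[0,0,-0.1],[0,0,0],230],[[0,0,0],[0,0,0],230]]}}

```text
clock: 7.12
position: [645.1, 58.2, 266.4]
eef_rot: [-0.0, 0.011, 1.0, -0.0]
contact_force: [6.9, 2.6, -12.0]
grip_width: 21.0
```

Call:
{"fn": "drive_tool", "kwargs": {"deltas": [[[0,0,-0.05],[0,0,0],230],[[0,0,0],[0,0,0],230]]}}

```text
clock: 7.28
position: [645.1, 58.2, 266.8]
eef_rot: [-0.0, 0.011, 1.0, -0.0]
contact_force: [6.9, 1.9, -12.8]
grip_width: 21.0
```

```bash
python3 - <<'E'
from h import *
p=vision.read_camera('scene');save(p,'s2');a=p['frame'][150:300,200:320,::-1];cv2.imwrite('pics/s2c.png',cv2.resize(a,(480,600),interpolation=2))
plan([645,58.2,206],-0.024)
E
```

```text
clock 7.3333 pos [645.09183517  58.20977498 266.74907709] f [  6.6358423    1.66280442 -11.73250814] w 20.575138416314346
shift now-tool cm [ 5.64649034e-03 -2.44530864e-04  6.07491210e+00] shift target-tool cm [ 9.15741454e-03 -1.19759942e-03  6.07490771e+00] turn [-0.00015537 -0.00057809  0.00124443]
```

View pics/s2c.png

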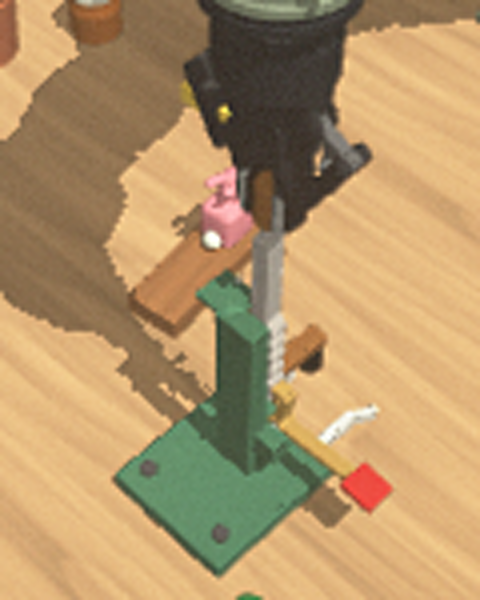

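The raised arm and foot show at (310,345), and the buffer is squeezed by about 8 N at a rise of about 60 mm. Now I'll lower until the pawl takes the weight.

Call:
{"fn": "drive_tool", "kwargs": {"deltas": [[[0,0,0.1],[0,0,0],230],[[0,0,0.1],[0,0,0],230],[[0,0,0],[0,0,0],230]]}}

```text
clock: 7.58
position: [645.1, 58.2, 265.1]
eef_rot: [-0.0, 0.011, 1.0, -0.0]
contact_force: [5.5, 2.0, -8.3]
grip_width: 20.5
```

Call:
{"fn": "drive_tool", "kwargs": {"deltas": [[[0,0,0.1],[0,0,0],230],[[0,0,0.1],[0,0,0],230],[[0,0,0],[0,0,0],230]]}}

```text
clock: 7.83
position: [645.2, 58.2, 263.3]
eef_rot: [0.0, 0.011, 1.0, -0.0]
contact_force: [3.6, 2.2, -4.0]
grip_width: 20.9
```

Call:
{"fn": "drive_tool", "kwargs": {"deltas": [[[0,0,0.3],[0,0,0],230],[[0,0,0.3],[0,0,0],230],[[0,0,0.3],[0,0,0],230],[[0,0,0],[0,0,0],230]]}}

```text
clock: 8.17
position: [645.1, 58.2, 253.5]
eef_rot: [-0.0, 0.011, 1.0, -0.0]
contact_force: [4.8, 1.9, -4.9]
grip_width: 20.6
```

Call:
{"fn": "drive_tool", "kwargs": {"deltas": [[[0,0,0.1],[0,0,0],230],[[0,0,0.1],[0,0,0],230],[[0,0,0],[0,0,0],230]]}}

```text
clock: 8.42
position: [645.1, 58.2, 252.0]
eef_rot: [-0.0, 0.011, 1.0, -0.0]
contact_force: [5.4, 3.1, -4.7]
grip_width: 20.8
```

Call:
{"fn": "drive_tool", "kwargs": {"deltas": [[[0,0,0.1],[0,0,0],230],[[0,0,0.1],[0,0,0],230],[[0,0,0],[0,0,0],230]]}}

```text
clock: 8.67
position: [645.3, 58.2, 251.5]
eef_rot: [0.001, 0.011, 1.0, 0.0]
contact_force: [-1.5, 1.0, 12.4]
grip_width: 21.1
```

Call:
{"fn": "drive_tool", "kwargs": {"deltas": [[[0,0,-0.1],[0,0,0],200],[[0,0,0],[0,0,0],100],[[0,0,0],[0,0,0],0],[[0,0,0],[0,0,0],0],[[0,0,-1.5],[0,0,0],0],[[0,0,-2],[0,0,0],0],[[0,0,-2],[0,0,0],0],[[0,0,0],[0,0,0],0]]}}

```text
clock: 9.33
position: [645.9, 58.1, 309.7]
eef_rot: [0.002, 0.012, 1.0, 0.0]
contact_force: [0.5, -0.8, 0.4]
grip_width: 85.2
```

```bash
python3 - <<'E'
from h import *
p=vision.read_camera('wrist');save(p,'w2');np.savez('w2.npz',**{k:p[k] for k in ['frame','z_map','mtx','cam_to_world']})
plan([515.5,-99.4,150],0.118)
E
python3 mw.py w2.npz
```

```text
clock 9.3833 pos [645.50853378  58.09675394 307.72585715] f [-0.32977165 -1.01029428 -1.36043713] w 85.7549974363492
shift now-tool cm [ 12.67066597 -16.04539334  15.7432049 ] shift target-tool cm [ 14.76459824 -14.10961028  15.77258572] turn [-1.29553811e-04  2.28067354e-03 -1.41031200e-01]
table -0.6134493775053329
knobtop 1366 [650.8  72.8] [53.8 20.8] 67.2 min [633.9  46.8 234. ] max [655.7 100.  329.7]
plate 2076 [678.4  57. ] [108.  126.7] 88.7 min [614.    2.4  12.4] max [742.8 111.8  19.5]
post 906 [659.8  47.2] [56.1 32.3] 88.4 min [643.1  19.2 176.3] max [676.5  74.9 184.3]
tail 384 [647.1 157.2] [27.8 24.5] 89.1 min [634.9 143.2  73.2] max [659.4 171.3  79. ]
base 1990 [597.1 -54.6] [234.2 116.1] 42.1 min [ 482.7 -122.7   17. ] max [645.1  67.   26.9]
basew 1990 [552.3 -95.7] [135.5  51.7] 6.2 min [ 482.7 -122.7   17. ] max [620.7 -64.   26.9]
rabbit 331 [518.3 -91.2] [25.2 54. ] 69.2 min [ 489.4 -111.    32. ] max [544.5 -80.9  60. ]
stripL 189 [587.8  91.8] [10.8 57.3] 80.9 min [560.   85.5   6.2] max [616.3 101.   16.2]
stripR 180 [585.7  26.9] [56.3 11.8] 7.6 min [558.1  17.7   8.8] max [613.6  31.9  13.5]
```

View pics/w2.png

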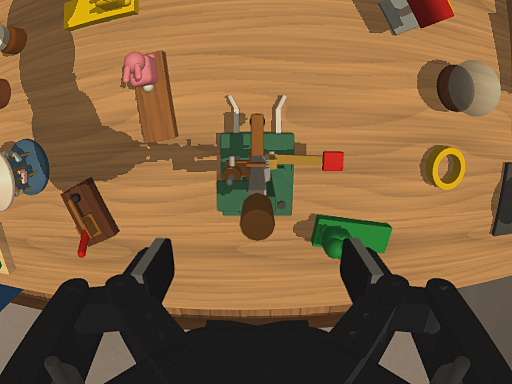

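Call:
{"fn": "drive_tool", "kwargs": {"deltas": [[[1.8,-2.3,0],[0,0,0],0],[[1.8,-2.3,0],[0,0,0],0],[[1.8,-2.3,1],[0,0,0],0],[[1.8,-2.3,2],[0,0,0],0],[[1.8,-2.3,2],[0,0,0],0],[[1.8,-2.3,2],[0,0,0],0],[[1.9,-2.3,2],[0,0,-0.07],0],[[0,0,2],[0,0,-0.068],0]]}}

```text
clock: 10.05
position: [510.9, -104.4, 195.3]
eef_rot: [-0.001, -0.057, 0.998, -0.001]
contact_force: [-0.1, -1.1, 0.8]
grip_width: 85.3
```

Call:
{"fn": "drive_tool", "kwargs": {"deltas": [[[0,0,2],[0,0,0],0],[[0,0,0],[0,0,0],0],[[0,0,0],[0,0,0],0]]}}

```text
clock: 10.3
position: [514.0, -99.8, 175.9]
eef_rot: [-0.001, -0.057, 0.998, 0.0]
contact_force: [0.5, -0.4, 0.8]
grip_width: 85.4
```

```bash
python3 - <<'E'
from h import *
p=vision.read_camera('wrist');save(p,'w3');np.savez('w3.npz',**{k:p[k] for k in ['frame','z_map','mtx','cam_to_world']})
plan([515,-99.8,30],0.115)
E
python3 mw.py w3.npz
```

```text
clock 10.35 pos [514.56687096 -99.66527846 176.76966645] f [-0.18006849 -0.10268616  0.9240674 ] w 85.35607880769712
shift now-tool cm [-0.04513728 -0.01824534 14.67695599] shift target-tool cm [-0.04148093 -0.01835318 14.67696664] turn [-7.46554102e-06 -2.49171916e-04  3.98947266e-05]
table -0.8809914760366837
plate 1337 [667.3  55.5] [108.8 106.2] 88.3 min [612.6   0.6  12. ] max [719.3 111.3  22.8]
base 3439 [552.3 -96.2] [134.8  50.3] 6.7 min [ 482.9 -128.    17.3] max [621.4 -63.8  26.9]
basew 3439 [552.3 -96.2] [134.8  50.3] 6.7 min [ 482.9 -128.    17.3] max [621.4 -63.8  26.9]
rabbit 388 [ 517.2 -100.3] [55.4 33.4] 6.0 min [ 489.3 -118.5   32. ] max [545.1 -82.5  60. ]
stripL 235 [584.9  91.3] [13.1 51.9] 80.5 min [559.5  84.8   6. ] max [611.5 101.5  12.7]
stripR 87 [567.1  22.9] [21.5  5.9] 27.2 min [556.9  16.5   6.1] max [577.4  29.3  12.3]
```

View pics/w3.png

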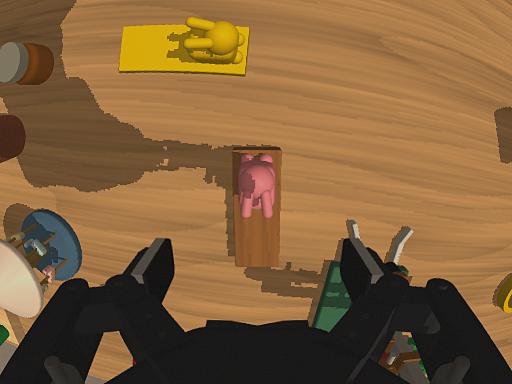

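The base is centred below the gripper at cols 235–281, with the rabbit at (257,180). Descending now.

Call:
{"fn": "drive_tool", "kwargs": {"deltas": [[[0,-0.05,3],[0,0,0],0],[[0,0,3],[0,0,0],0],[[0,0,3],[0,0,0],0],[[0,0,2.5],[0,0,0],0],[[0,0,2],[0,0,0],0],[[0,0,1.1],[0,0,0],0],[[0,0,0],[0,0,100],0]]}}

```text
out of range: a turn must lie within [-0.125, 0.125]
```

Call:
{"fn": "drive_tool", "kwargs": {"deltas": [[[0,-0.05,3],[0,0,0],0],[[0,0,3],[0,0,0],0],[[0,0,3],[0,0,0],0],[[0,0,2.5],[0,0,0],0],[[0,0,2],[0,0,0],0],[[0,0,1.1],[0,0,0],0],[[0,0,0],[0,0,0],0]]}}

```text
clock: 10.93
position: [514.3, -100.1, 29.4]
eef_rot: [-0.001, -0.058, 0.998, 0.0]
contact_force: [-0.5, -0.6, 0.1]
grip_width: 85.1
```

Call:
{"fn": "drive_tool", "kwargs": {"deltas": [[[0,0,0],[0,0,0],80],[[0,0,0],[0,0,0],110],[[0,0,0],[0,0,0],130],[[0,0,0],[0,0,0],150],[[0,0,0],[0,0,0],170],[[0,0,0],[0,0,0],200],[[0,0,0],[0,0,0],200]], "newtons": 30}}

```text
clock: 11.52
position: [515.0, -100.5, 31.3]
eef_rot: [0.001, -0.058, 0.998, -0.0]
contact_force: [-0.7, -0.3, 11.6]
grip_width: 33.4
```

```bash
python3 - <<'E'
from h import *
plan([515,-99.8,30],0.115)
E
```

```text
clock 11.5167 pos [ 514.96023902 -100.50135255   31.2548452 ] f [-0.68795094 -0.3231158  11.6379445 ] w 33.375703527575105
shift now-tool cm [-0.01185519  0.0692812   0.12546194] shift target-tool cm [-0.01199762  0.06921575  0.12548452] turn [-0.00054218  0.00125456  0.00021638]
```

Call:
{"fn": "drive_tool", "kwargs": {"deltas": [[[0,0,-0.4],[0,0,0],200],[[0,0,-0.4],[0,0,0],200],[[0,0,0],[0,0,0.05],200],[[0,0,0],[0,0,0.05],200],[[0,0,0],[0,0,0.04],200],[[0,0,0],[0,0,0],200]]}}

```text
clock: 12.02
position: [514.5, -100.3, 38.6]
eef_rot: [0.0, 0.014, 1.0, -0.0]
contact_force: [1.1, 1.2, -1.3]
grip_width: 33.9
```

Call:
{"fn": "drive_tool", "kwargs": {"deltas": [[[1.1,0.9,0],[0,0,0],200],[[1.5,1.2,0],[0,0,0],200],[[1.5,1.2,0],[0,0,0],200],[[1.5,1.2,0],[0,0,0],200],[[1.5,1.2,0],[0,0,0],200],[[1.7,1.1,0],[0,0,0],200],[[0,1.2,0],[0,0,0],200]]}}

```text
clock: 12.6
position: [425.8, -17.9, 38.5]
eef_rot: [-0.001, 0.012, 1.0, -0.0]
contact_force: [0.2, -1.2, -1.0]
grip_width: 34.0
```

```bash
python3 - <<'E'
from h import *
plan([429,63.5,38],-0.024)
E
```

```text
clock 12.6 pos [425.81073908 -17.87631933  38.54596686] f [ 0.16188621 -1.15932815 -1.04894691] w 34.03498268033618
shift now-tool cm [-0.12822338  8.14289214  0.05113267] shift target-tool cm [-0.12354983  8.1429419   0.05459669] turn [-0.00038276 -0.00275859  0.00055603]
```

Call:
{"fn": "drive_tool", "kwargs": {"deltas": [[[0,1.7,0],[0,0,0],200],[[0,1.7,0],[0,0,0],200],[[0,1.7,0],[0,0,0],200],[[0,1.7,0],[0,0,0],200],[[-0.1,0.9,0],[0,0,0],200],[[0,0,0.5],[0,0,0],200],[[0,0,0.2],[0,0,0],200],[[0,0,0],[0,0,0],200]]}}

```text
clock: 13.27
position: [431.5, 58.2, 31.1]
eef_rot: [0.0, 0.012, 1.0, 0.0]
contact_force: [0.7, 0.5, -2.0]
grip_width: 33.7
```

```bash
python3 - <<'E'
from h import *
plan([429,63.5,31],-0.024)
for c in ['wrist','top']:
    p=vision.read_camera(c);save(p,c+'4');np.savez(c+'4.npz',**{k:p[k] for k in ['frame','z_map','mtx','cam_to_world']})
E
python3 - <<'E'
import sys;sys.path.insert(0,'.');sys.argv=['x','wrist4.npz']
from mw import *
E
cat > b.py <<'E'
import sys;sys.argv=['x',sys.argv[1]]
from mw import *
m=sel((380,570),(20,110),(17,27),(H<20)&(Sa>100));rect('BASE',m)
q=C[m]
for x0 in range(460,550,12):
    r=q[(q[:,0]>=x0)&(q[:,0]<x0+12)]
    if len(r): print(x0,len(r),r[:,1].min(),r[:,1].max())
m=sel((555,625),(5,112),(8,17),grey); q=C[m]
for x0 in range(555,625,8):
    r=q[(q[:,0]>=x0)&(q[:,0]<x0+8)]
    a=r[r[:,1]<58][:,1];b=r[r[:,1]>75][:,1]
    print(x0,len(a),np.round([a.min(),a.max()],1) if len(a) else '',len(b),np.round([b.min(),b.max()],1) if len(b) else '')
E
python3 b.py wrist4.npz
```

```text
clock 13.2667 pos [431.5060377   58.23543178  31.07912654] f [ 0.73298838  0.47378526 -1.98549043] w 33.65326383123499
shift now-tool cm [0.2633847  0.52018014 0.00792235] shift target-tool cm [0.26316535 0.5202913  0.00791265] turn [ 3.44108834e-05  3.11588660e-05 -4.21169178e-04]
table -0.8064262994947171
base 2663 [449.2  57.7] [50.  94.9] 88.7 min [401.3  31.9  17. ] max [496.7  83.3  26.8]
table -0.8064262994947171
base 2663 [449.2  57.7] [50.  94.9] 88.7 min [401.3  31.9  17. ] max [496.7  83.3  26.8]
BASE 2663 [449.2  57.7] [50.  94.9] 88.7 min [401.3  31.9  17. ] max [496.7  83.3  26.8]
460 13 33.83102915206067 79.67584983806094
472 192 31.92070100717196 81.36814617673144
484 346 32.009155870281006 81.75960201429673
496 9 51.07134168417923 59.75542658827702
555 0  0 
563 0  0 
571 0  0 
579 0  0 
587 0  0 
595 0  0 
603 0  0 
611 0  0 
619 0  0
```

View pics/wrist4.png

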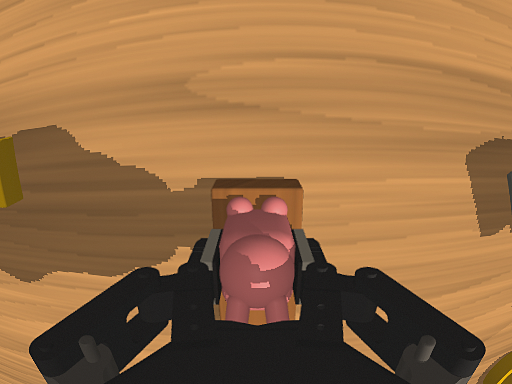

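View pics/top4.png

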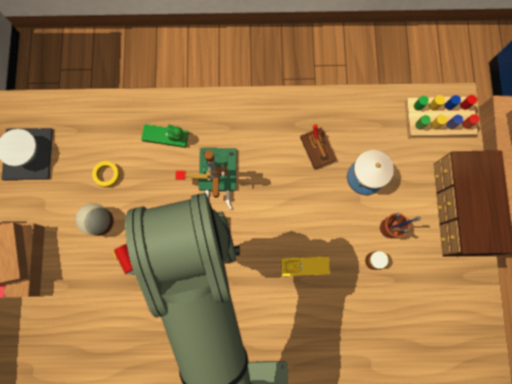

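Call:
{"fn": "drive_tool", "kwargs": {"deltas": [[[0,0.53,0],[0,0,0],200],[[0,0,0.07],[0,0,0],200],[[0,0,0],[0,0,0],200]]}}

```text
clock: 13.62
position: [431.7, 64.2, 31.0]
eef_rot: [0.0, 0.012, 1.0, 0.0]
contact_force: [-1.9, 1.7, 14.5]
grip_width: 33.6
```

```bash
python3 - <<'E'
from h import *
plan([429,63.5,31],-0.024)
E
```

```text
clock 13.6167 pos [431.66053793  64.1585352   30.97016463] f [-1.86055249  1.71897308 14.47847479] w 33.59630608008469
shift now-tool cm [ 0.26433107 -0.0724542  -0.00311139] shift target-tool cm [ 0.26439684 -0.07221923 -0.00298354] turn [ 0.0001255   0.0004493  -0.00089026]
```

Call:
{"fn": "drive_tool", "kwargs": {"deltas": [[[0,-0.05,-0.05],[0,0,0],200],[[-0.8,0,0],[0,0,0],200],[[-0.8,0,0],[0,0,0],200],[[-0.8,0,0],[0,0,0],200],[[-0.8,0,0],[0,0,0],200],[[0,0,0],[0,0,0],200]]}}

```text
clock: 14.12
position: [464.7, 62.6, 31.0]
eef_rot: [0.001, 0.013, 1.0, -0.0]
contact_force: [-0.1, -0.5, -1.5]
grip_width: 33.8
```

```bash
python3 - <<'E'
from h import *
for c in ['wrist','scene']:
    p=vision.read_camera(c);save(p,c+'5');np.savez(c+'5.npz',**{k:p[k] for k in ['frame','z_map','mtx','cam_to_world']})
    if c=='scene': cv2.imwrite('pics/s5c.png',cv2.resize(p['frame'][150:300,200:320,::-1],(480,600),interpolation=2))
plan([510,61.5,31],-0.024)
E
python3 b.py wrist5.npz
```

```text
clock 14.2167 pos [463.35000722  62.60510207  31.0283771 ] f [ 0.46092529  0.45977065 -1.13465351] w 33.79679738668167
shift now-tool cm [-4.66630408e+00  6.12349211e-03  2.75523676e-03] shift target-tool cm [-4.66630781e+00  1.47085314e-03  2.83771009e-03] turn [-1.34016952e-04 -1.75651657e-05 -9.96990736e-04]
table -0.7331041069544995
base 2654 [482.6  62. ] [50.2 95.3] 88.7 min [434.7  36.1  17. ] max [530.3  87.8  26.7]
BASE 2654 [482.6  62. ] [50.2 95.3] 88.7 min [434.7  36.1  17. ] max [530.3  87.8  26.7]
496 39 37.94456892715711 83.96108989120974
508 258 36.14811493590606 85.6963657035923
520 263 36.23930815301704 86.11409017959238
555 0  0 
563 0  0 
571 0  0 
579 0  0 
587 0  0 
595 0  0 
603 0  0 
611 0  0 
619 0  0
```

View pics/s5c.png

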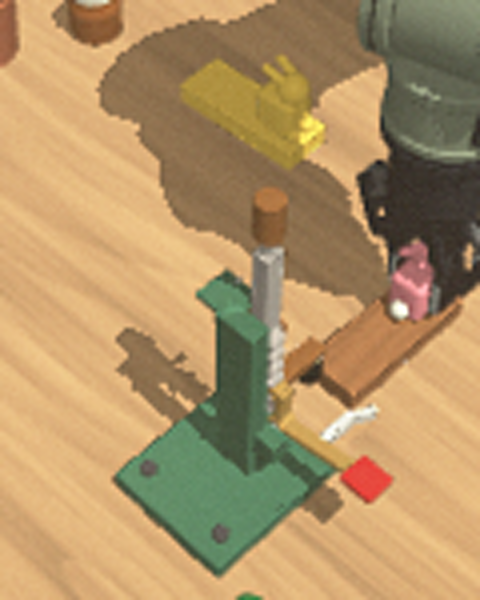

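The base is at (390,330), aligned with the channel mouth. Sliding in.

Call:
{"fn": "drive_tool", "kwargs": {"deltas": [[[-0.7,0.04,0],[0,0,0],200],[[-0.7,0,0],[0,0,0],200],[[-0.7,0,0],[0,0,0],200],[[-0.7,0,0],[0,0,0],200],[[0,0,0],[0,0,0],200]]}}

```text
clock: 14.63
position: [493.1, 62.3, 31.1]
eef_rot: [0.001, 0.013, 1.0, 0.0]
contact_force: [-0.1, 0.5, -1.9]
grip_width: 33.5
```

Call:
{"fn": "drive_tool", "kwargs": {"deltas": [[[-0.3,0,0],[0,0,0],200],[[-0.3,0,0],[0,0,0],200],[[-0.3,0,0],[0,0,0],200],[[0,0,0],[0,0,0],200]]}}

```text
clock: 14.97
position: [501.1, 62.2, 31.1]
eef_rot: [0.0, 0.012, 1.0, -0.0]
contact_force: [0.2, 0.1, -2.2]
grip_width: 33.4
```

Call:
{"fn": "drive_tool", "kwargs": {"deltas": [[[-0.2,0,0.04],[0,0,0],200],[[-0.1,0,0],[0,0,0],200],[[0,0,0],[0,0,0],200]]}}

```text
clock: 15.22
position: [502.7, 62.1, 31.0]
eef_rot: [-0.001, 0.012, 1.0, -0.0]
contact_force: [-7.4, 0.0, 12.2]
grip_width: 33.4
```

Call:
{"fn": "drive_tool", "kwargs": {"deltas": [[[-0.15,0,0],[0,0,0],200],[[-0.1,0,0],[0,0,0],200],[[0,0,0],[0,0,0],200]]}}

```text
clock: 15.47
position: [505.3, 62.1, 31.0]
eef_rot: [-0.001, 0.012, 1.0, -0.0]
contact_force: [-7.4, -0.6, 12.1]
grip_width: 33.8
```

Call:
{"fn": "drive_tool", "kwargs": {"deltas": [[[0,0,-0.035],[0,0,0],200],[[-0.1,0,0],[0,0,0],200],[[0,0,0],[0,0,0],200]]}}

```text
clock: 15.72
position: [507.3, 62.1, 31.0]
eef_rot: [0.0, 0.012, 1.0, -0.0]
contact_force: [1.0, -0.5, 0.2]
grip_width: 33.7
```

Call:
{"fn": "drive_tool", "kwargs": {"deltas": [[[-0.1,0,0],[0,0,0],200],[[-0.05,0,0],[0,0,0],200],[[0,0,0],[0,0,0],200]]}}

```text
clock: 15.97
position: [508.7, 62.0, 31.0]
eef_rot: [0.0, 0.012, 1.0, -0.0]
contact_force: [-0.5, -0.0, 0.2]
grip_width: 33.8
```

Call:
{"fn": "drive_tool", "kwargs": {"deltas": [[[-0.1,0,0],[0,0,0],200],[[0,0,0],[0,0,0],200]]}}

```text
clock: 16.13
position: [509.5, 62.0, 31.0]
eef_rot: [-0.0, 0.012, 1.0, -0.0]
contact_force: [-2.1, 0.5, 0.7]
grip_width: 33.8
```

Call:
{"fn": "drive_tool", "kwargs": {"deltas": [[[-0.1,0,0],[0,0,0],200],[[0,0,0],[0,0,0],200]]}}

```text
clock: 16.3
position: [509.5, 62.0, 31.0]
eef_rot: [-0.001, 0.012, 1.0, -0.0]
contact_force: [-8.8, 0.6, 5.9]
grip_width: 33.9
```

Call:
{"fn": "drive_tool", "kwargs": {"deltas": [[[-0.05,0,0],[0,0,0],200],[[0,0,0],[0,0,0],200]]}}

```text
clock: 16.47
position: [509.5, 62.0, 31.0]
eef_rot: [-0.002, 0.012, 1.0, -0.0]
contact_force: [-11.0, -0.1, 8.1]
grip_width: 33.2
```

It's home: position stalled at x=509.5 with −x force rising. I'll relax the push and open.

Call:
{"fn": "drive_tool", "kwargs": {"deltas": [[[0.09,0,0],[0,0,0],200],[[0,0,0],[0,0,0],200],[[0,0,0],[0,0,0],120],[[0,0,0],[0,0,0],60],[[0,0,0],[0,0,0],0],[[0,0,0],[0,0,0],0],[[0,0,0],[0,0,0],0]]}}

```text
clock: 17.05
position: [510.3, 61.9, 31.1]
eef_rot: [0.0, 0.012, 1.0, -0.0]
contact_force: [0.6, 0.1, 0.6]
grip_width: 85.4
```

Call:
{"fn": "drive_tool", "kwargs": {"deltas": [[[0.05,0,-1],[0,0,0],0],[[0.05,0,-2.5],[0,0,0],0],[[0,0,-3],[0,0,0],0],[[0,0,-3],[0,0,0],0],[[0,0,-3],[0,0,0],0],[[0,0,-3],[0,0,0],0],[[0,0,0],[0,0,0],120]]}}

```text
clock: 17.63
position: [510.7, 62.1, 191.6]
eef_rot: [0.003, 0.013, 1.0, 0.001]
contact_force: [0.3, -0.2, 0.5]
grip_width: 75.3
```

```bash
python3 - <<'E'
from h import *
for c in ['wrist','scene']:
    p=vision.read_camera(c);save(p,c+'6');np.savez(c+'6.npz',**{k:p[k] for k in ['frame','z_map','mtx','cam_to_world']})
    if c=='scene': cv2.imwrite('pics/s6c.png',cv2.resize(p['frame'][150:300,200:320,::-1],(480,600),interpolation=2))
plan([647.5,158,200],-0.024)
E
cat >> b.py <<'E'
m=sel((430,640),(20,110),(17,27),(H<20)&(Sa>100));rect('BASE',m)
E
python3 b.py wrist6.npz
```

```text
clock 17.7333 pos [509.4243049   62.0217955  187.48654017] f [-0.37909473 -0.60753049 -0.63962115] w 61.62649823094046
shift now-tool cm [-13.56727469   9.93878554  -1.21762042] shift target-tool cm [-13.57326754   9.92640627  -1.25134598] turn [ 0.00033782  0.00223799 -0.0008815 ]
table -0.6736750117570978
plate 3023 [667.8  57.1] [108.7 108.3] 88.6 min [612.6   2.1  12.1] max [721.3 112.5  23.5]
tail 95 [646.9 147.2] [25.2  7.3] 1.3 min [634.4 143.5  70.6] max [659.5 150.8  78.8]
base 3047 [546.8  60.4] [ 50.3 134.4] 88.7 min [479.4  34.2  17.1] max [614.5  86.2  26.8]
stripL 279 [587.6  91.4] [11.9 58.5] 80.4 min [559.1  85.5   6. ] max [616.3 101.8  13.4]
stripR 277 [586.   26.6] [58.2 12.1] 6.5 min [557.3  17.6   6.7] max [614.6  32.2  13.1]
BASE 1786 [524.9  60.9] [50.1 90.7] 88.5 min [479.4  35.   17.1] max [570.   86.2  26.8]
472 198 37.39109037747471 86.23894778047315
484 241 36.92577625977309 86.22315649584075
496 143 36.34122000299095 86.06924217575212
508 120 36.20719733459373 86.02023281033013
520 109 36.277435696679596 86.00457161409798
532 134 35.7065778106527 84.75307331024423
544 337 35.038973226109945 84.7108984283933
555 24 [17.6 23.5] 17 [ 96.9 101.8]
563 36 [18.8 27.6] 35 [ 92.3 100.6]
571 37 [22.9 30.9] 38 [87.6 97.1]
579 35 [25.6 31.9] 44 [86.4 93.8]
587 38 [25.1 31.5] 35 [86.5 93.8]
595 40 [24.6 32.2] 35 [86.4 92.7]
603 40 [24.  31.9] 34 [86.5 92.7]
611 17 [23.7 31.4] 26 [85.5 92.8]
619 0  0 
BASE 3047 [546.8  60.4] [ 50.3 134.4] 88.7 min [479.4  34.2  17.1] max [614.5  86.2  26.8]
```

View pics/s6c.png

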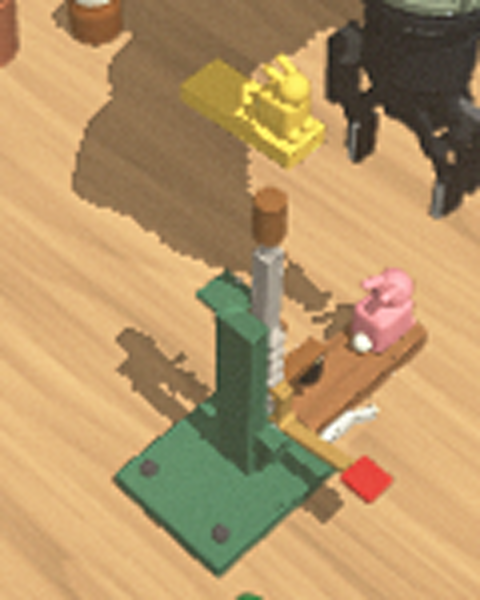

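View pics/wrist6.png

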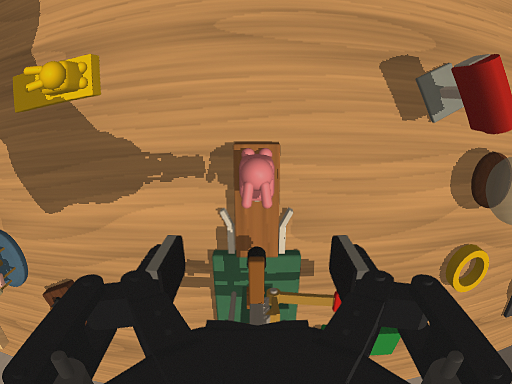

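The base is home: its front edge reads 614.5 against a plate at about 615, it is centred in the channel, and the foot hangs above it. Now to the tail.

Call:
{"fn": "drive_tool", "kwargs": {"deltas": [[[0,2,0],[0,0,0],255],[[0,2.6,0],[0,0,0],255],[[0,2.6,0],[0,0,0],255],[[0,2.65,0],[0,0,0],255],[[-2.7,0,0],[0,0,0],255],[[-2.7,0,0],[0,0,0],255],[[-2.7,0,0],[0,0,0],255],[[-2.7,0,0],[0,0,0],255]]}}

```text
clock: 18.4
position: [620.2, 157.7, 185.3]
eef_rot: [-0.001, 0.012, 1.0, -0.0]
contact_force: [0.1, 0.6, 0.4]
grip_width: 0.4
```

Call:
{"fn": "drive_tool", "kwargs": {"deltas": [[[-2.7,0,2],[0,0,0],255],[[0,0,3],[0,0,0],255],[[0,0,3],[0,0,0],255],[[0,0,0],[0,0,0],255],[[0,0,0],[0,0,0],255]]}}

```text
clock: 18.82
position: [645.7, 156.9, 105.2]
eef_rot: [-0.001, 0.012, 1.0, -0.0]
contact_force: [0.1, 0.7, 0.1]
grip_width: 0.1
```

```bash
python3 - <<'E'
from h import *
for c in ['wrist','scene']:
    p=vision.read_camera(c);save(p,c+'7')
    if c=='scene': cv2.imwrite('pics/s7c.png',cv2.resize(p['frame'][150:300,200:320,::-1],(480,600),interpolation=2))
plan([647,157.5,80],-0.024)
E
```

```text
clock 18.9167 pos [647.07770308 157.29007074 107.79514462] f [-0.12107959  0.38846778  0.24698369] w -0.02340227698505841
shift now-tool cm [0.01273816 0.01984937 2.77950454] shift target-tool cm [0.00827185 0.02080041 2.77951446] turn [ 0.0003393   0.00160134 -0.00075618]
```

View pics/s7c.png

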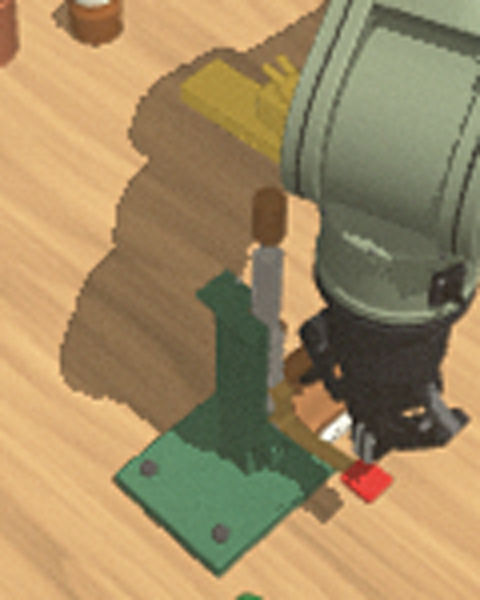

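View pics/wrist7.png

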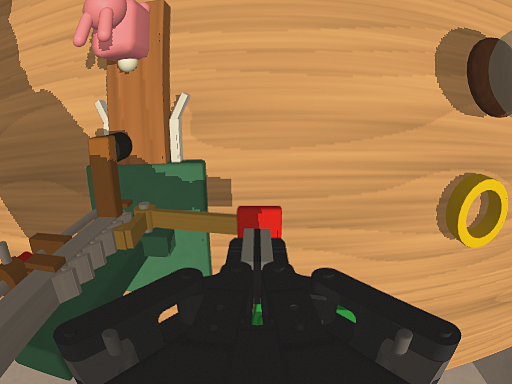

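The shut tips are right above the red pad at (260,222). Pressing down.

Call:
{"fn": "drive_tool", "kwargs": {"deltas": [[[0,0,1],[0,0,0],255],[[0,0,1],[0,0,0],255],[[0,0,0.5],[0,0,0],255],[[0,0,0],[0,0,0],255]]}}

```text
clock: 19.25
position: [646.0, 157.0, 79.8]
eef_rot: [-0.001, 0.012, 1.0, -0.0]
contact_force: [-0.6, -0.7, -0.8]
grip_width: -0.1
```

Call:
{"fn": "drive_tool", "kwargs": {"deltas": [[[0,0,0.2],[0,0,0],255],[[0,0,0.2],[0,0,0],255],[[0,0,0.1],[0,0,0],255],[[0,0,0],[0,0,0],255]]}}

```text
clock: 19.58
position: [646.7, 157.5, 76.2]
eef_rot: [0.0, 0.012, 1.0, 0.0]
contact_force: [1.1, 1.8, 2.6]
grip_width: 0.1
```

Call:
{"fn": "drive_tool", "kwargs": {"deltas": [[[0,0,0.15],[0,0,0],255],[[0,0,0.15],[0,0,0],255],[[0,0,0],[0,0,0],255]]}}

```text
clock: 19.83
position: [646.6, 157.3, 72.9]
eef_rot: [0.0, 0.012, 1.0, 0.0]
contact_force: [0.9, 2.2, 2.4]
grip_width: 0.1
```

Call:
{"fn": "drive_tool", "kwargs": {"deltas": [[[0,0,0.15],[0,0,0],255],[[0,0,0.15],[0,0,0],255],[[0,0,0.15],[0,0,0],255],[[0,0,0],[0,0,0],255]]}}

```text
clock: 20.17
position: [646.4, 156.7, 68.0]
eef_rot: [-0.0, 0.013, 1.0, -0.0]
contact_force: [0.6, 0.2, 1.5]
grip_width: -0.0
```

Call:
{"fn": "drive_tool", "kwargs": {"deltas": [[[0,0,0.15],[0,0,0],255],[[0,0,0.15],[0,0,0],255],[[0,0,0.15],[0,0,0],255],[[0,0,0],[0,0,0],255]]}}

```text
clock: 20.5
position: [646.4, 157.1, 63.7]
eef_rot: [-0.0, 0.012, 1.0, -0.0]
contact_force: [0.3, 0.9, 1.8]
grip_width: -0.0
```

Call:
{"fn": "drive_tool", "kwargs": {"deltas": [[[0,0,0.1],[0,0,0],255],[[0,0,0.1],[0,0,0],255],[[0,0,0],[0,0,0],255],[[0,0,0],[0,0,0],255],[[0,0,0],[0,0,0],255],[[0,0,0],[0,0,0],255],[[0,0,0],[0,0,0],255],[[0,0,0],[0,0,0],255]]}}

```text
clock: 21.17
position: [646.5, 157.1, 62.1]
eef_rot: [-0.0, 0.012, 1.0, -0.0]
contact_force: [-0.6, 2.1, 0.5]
grip_width: -0.0
```

```bash
python3 - <<'E'
from h import *
for c in ['wrist','scene']:
    p=vision.read_camera(c);save(p,c+'8')
    if c=='scene': cv2.imwrite('pics/s8c.png',cv2.resize(p['frame'][150:300,200:320,::-1],(480,600),interpolation=2))
plan([647,157.5,80],-0.024)
E
```

```text
clock 21.2667 pos [646.55376701 157.12557173  62.05817177] f [-1.10957961  1.92851343  1.70780439] w 0.15537169921642258
shift now-tool cm [-0.0435982   0.03838632 -1.79418809] shift target-tool cm [-0.04371191  0.0385029  -1.79418282] turn [-8.43129367e-05 -4.63490053e-05 -7.94729290e-04]
```

View pics/s8c.png

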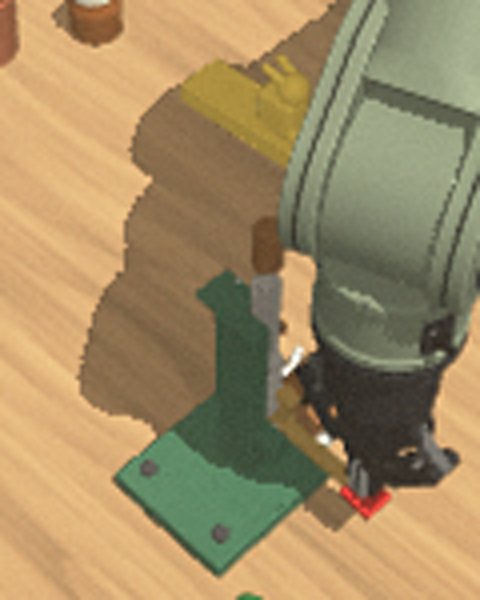

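View pics/wrist8.png

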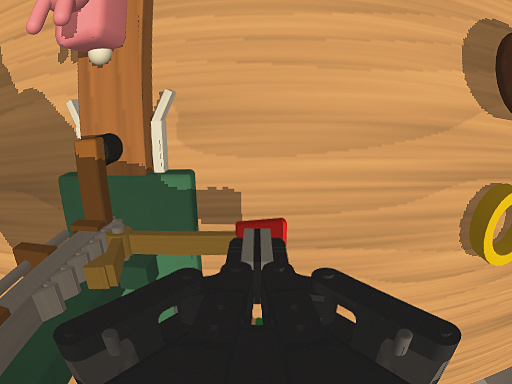

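```bash
python3 - <<'E'
from h import *
np.set_printoptions(precision=1,suppress=True)
p=vision.read_camera('scene');P=cloud(p).reshape(-1,3);H,Sa,V=cv2.cvtColor(p['frame'],cv2.COLOR_RGB2HSV).reshape(-1,3).astype(int).T
q=P[(abs(P[:,0]-648)<16)&(abs(P[:,1]-60)<16)&(P[:,2]>192)]
print(len(q),np.percentile(q[:,2],[2,50,90,98,100]))
E
```

```text
144 [193.4 236.7 256.8 258.5 259.9]
```

The knob top now reads about 258 mm against about 241 at its lowest, so the rail is at about 17 mm rise, which puts the foot on the 22 mm base. Releasing.

Call:
{"fn": "drive_tool", "kwargs": {"deltas": [[[0,0,-0.5],[0,0,0],255],[[0,0,-0.5],[0,0,0],255],[[0,0,-1],[0,0,0],255],[[0,0,-2],[0,0,0],255],[[0,0,-3],[0,0,0],255],[[0,0,-3],[0,0,0],255],[[0,2,-3],[0,0,0],255],[[0,2,-3],[0,0,0],255]]}}

```text
clock: 21.98
position: [647.6, 196.4, 225.0]
eef_rot: [0.001, 0.013, 1.0, -0.0]
contact_force: [0.6, -1.1, 0.5]
grip_width: -0.0
```

Call:
{"fn": "drive_tool", "kwargs": {"deltas": [[[2,2,-3],[0,0,0],255],[[2.5,2.5,0],[0,0,0],255],[[2.5,2.5,0],[0,0,0],255],[[2.5,2.5,0],[0,0,0],255],[[2.5,2.5,0],[0,0,0],255],[[0,0,0],[0,0,0],255],[[0,0,0],[0,0,0],255]]}}

```text
clock: 22.57
position: [529.4, 321.6, 253.2]
eef_rot: [0.0, 0.011, 1.0, 0.0]
contact_force: [1.3, -0.5, 0.1]
grip_width: 0.3
```

```bash
python3 - <<'E'
from h import *
np.set_printoptions(precision=1,suppress=True)
for c in ['scene','top']:
    p=vision.read_camera(c);save(p,c+'9')
    P=cloud(p).reshape(-1,3);H,Sa,V=cv2.cvtColor(p['frame'],cv2.COLOR_RGB2HSV).reshape(-1,3).astype(int).T
    q=P[(abs(P[:,0]-647)<16)&(abs(P[:,1]-59)<16)&(P[:,2]>192)];print(c,'knob',len(q),np.percentile(q[:,2],[2,50,90,98,100]))
    r=P[(abs(P[:,0]-648)<25)&(abs(P[:,1]-158)<25)&(P[:,2]>50)&(Sa>150)];print('tail z',np.median(r[:,2]),r.mean(0))
    b=P[(abs(P[:,0]-500)<80)&(abs(P[:,1]-60)<40)&(P[:,2]>17)&(P[:,2]<27)&(H<20)&(Sa>100)];print('base',cv2.minAreaRect(b[:,:2].astype(np.float32)),b.max(0),b.min(0))
    if c=='scene': cv2.imwrite('pics/s9c.png',cv2.resize(p['frame'][150:300,200:320,::-1],(480,600),interpolation=2))
plan([647,157.5,80],-0.024)
E
```

```text
scene knob 155 [193.7 239.8 257.  258.4 258.7]
tail z 77.65603426547682 [650.2 160.7  77.6]
base ((530.4339599609375, 64.84393310546875), (49.44352340698242, 97.8293228149414), 88.0593490600586) [579.9  90.1  26.5] [482.2  38.9  17. ]
top knob 106 [196.5 255.2 259.1 260.7 263. ]
tail z 77.5921147607728 [647.9 153.5  77.5]
base ((530.7245483398438, 60.44109344482422), (49.46955108642578, 97.62947845458984), 89.63523864746094) [579.5  85.3  27. ] [481.8  35.5  17.1]
clock 22.6667 pos [531.  319.5 252.7] f [-0.   0.6 -0.2] w -0.15007677865302063
shift now-tool cm [-12.  -15.9  17.3] shift target-tool cm [-12.  -15.9  17.3] turn [-0.  0. -0.]
```

View pics/s9c.png

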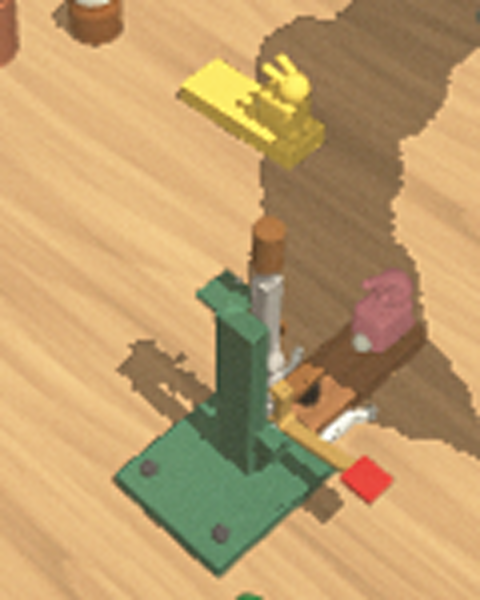

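View pics/top9.png

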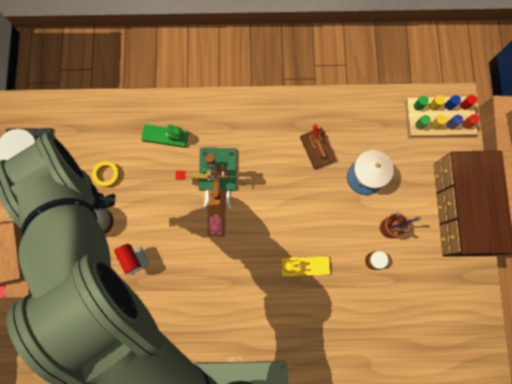

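The scene view shows the foot down on the base at (310,390), the tail sprung back at (366,478), and the bystanders standing where they were. Handing in.

```bash
python3 -c "
from h import *
print(ticket.hand_in())"
```

```text
the job is handed in; nothing more can be done
None
```

The job is done and handed in at about 22.7 s on the robot's clock, well inside the 72 s limit; no verdict was reported.

- **Raising the hold-down:** I lifted the rail by its knob to about 60 mm of rise, where the buffer pushed back with about 8 N. It then settled on the pawl's 45 mm tooth.
- **Sliding the base in:** I gripped the rabbit and slid the base along the channel. Its position stalled against the stop plate at about 11 N, and I eased off before letting go. The front edge read 614.5 mm, against the plate at about 615 mm.
- **Sinking the foot:** I pressed the tail down about 16 mm; the readings at the end of each move stayed under 3 N.

**Last checks:**
- The knob top reads about 17 mm above its lowest position, so the foot rests on the 22 mm base.
- The tail has sprung back to 78 mm, and the gripper touches nothing.
- By eye, the bystanders visible in the last pictures stand where they were; the globe is half hidden by the arm in the last top view.
- The scene and top cameras disagreed by 2–5 mm. I relied on the wrist camera, which agreed with where the gripper actually met the parts.

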